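# Snap the lunch box shut

### The arm

A 7-joint arm with a two-finger parallel gripper is mounted at the origin on the work surface. World frame = base frame: x ahead of the robot, y to its left, z up, the work surface at z = 0. Lengths are in mm, angles in rad, forces in N, time in s.
With the tool pointing down it reaches from about 400 to 875 mm from the base axis. Payload 19.3 kg.
Tool frame: the origin (TCP) lies at the very end of the fingers, on their centre line; the grasp point (between the pads) lies 19 mm behind it (grip_point_offset is the z of the grasp point in the tool frame, in mm); z points along the fingers, y is the line along which they close (so a half turn about z gives the same grasp; the last joint's range is limited). The gripper opens to 85 mm and grips with 20 to 120 N. Pads are 22 mm wide; open, the fingers measure 114 mm over their backs; the gripper's body (76 mm by 85 mm) begins 54 mm behind the grasp point. The pads swing forward as they close: fully open they stand 13 mm farther back than shut.
Start: joints at [-0.07, 0.521, -0.036, 1.599, 0.021, 1.021, -0.113], TCP at [624.992, -0.025, 231.291] pointing down, gripper open.
Joint ranges: [-2.91, 2.91], [-0.3, 2.13], [-1.5, 1.42], [0.17, 2.43], [-1.26, 4.41], [0.16, 1.93], [-2.52, 2.52]. Speed limits (rad/s): [1.89, 1.89, 2.39, 2.39, 3.01, 3.01, 3.01].

### API

Orientations are given as a 3x3 rotation matrix whose columns are the frame's x, y, z axes.
In Python, from workcell import movep, movel, goto_joints, open_gripper, clamp, wait, inverse_kinematics, read_state, camera, PlanningError, finish_job, grip_point_offset gives the robot as it stands. Calls block until the motion is done:
- movep(position, orientation): joint-space move of the TCP to a pose.
- movel(position, frame=None, max_speed=150, guard=None): straight line of the TCP; frame=None keeps the orientation; max_speed is the mean speed in mm/s. With guard (N) it stops when the force on the tool has changed by that much, and returns True; else False.
- goto_joints(angles): joint-space move.
- open_gripper() and clamp(): open the fingers fully, or close them until they stop; the grip force is fixed at half the most.
- wait(seconds).
- inverse_kinematics(position, orientation): joint angles nearest the present ones, or None.
- read_state(): the state.
- camera(name): name is "scene" or "side" or "wrist"; returns a dict with "image" (400x640x3 uint8, blue, green, red), "range_z" (400x640 float32, mm along the optical axis (not along the pixel's ray), 0 where there is no reading), "fx", "fy", "cx", "cy" (pixels), "cam_to_world" (4x4, takes a point from camera to world coordinates). Camera axes: x right, y up, looking along -z (the intrinsics and any distortion apply to the point x, -y, -z); pixel columns grow to the right and rows downward; lengths in mm; the calibration is good to about 2 mm. A picture is of the moment at which its call begins.
A pose or a line that the arm cannot do raises PlanningError and nothing moves.
- finish_job(): hands the job in; it is judged then, once.
The state is a dict: "time": time; "qpos": joint angles; "qvel": joint speeds; "joint_efforts": joint torques, N m; "eef_pos": TCP position; "tool_rot": TCP orientation; "ft_force": force on the tool from outside, world axes, zero at the start; "torque": the same for the moment, N m; "finger_gap": finger opening in mm; "gripper_force": force on a finger pad.
Only numpy, scipy, OpenCV 4.12 (cv2) and the standard library are available. Lean on these libraries where they do the work, as an engineer would, in place of code of your own. Each camera call takes 0.05 s, during which the arm holds its last target. There are 200 camera calls.

### The job

The lid of the larger food box, the oblong one, is on but unlocked. Flip its four side clips fully down against the sides of the box, one after another in any order. The smaller square box next to it is not part of the job.

Things in the scene. Friction and masses are not known exactly. Their poses are not given: they have to be found in the camera images.
- box_near: Grey hinged clip on the larger box's long side facing the robot: 50 mm wide, 38 mm long from hinge to free end, 4 mm thick (7 mm at the end lip). Origin: middle of its hinge axis, 88 mm above the work surface. y runs along the hinge, always level; -z points from hinge to free end. Closed: z straight up, plate hanging by the box wall (a stop there). Open: z tilted by the opening angle.
- box_far: Same clip, same origin and axes, on the opposite long side. For every clip (y cross world up) is the level direction out from the box. Clips start open 83 to 112 degrees (90 is level, sticking out). The hinges are stiff (about 1 N at the free end) and a clip stays where it is left.
- box_left: Same clip, same origin and axes, on the short side to the robot's left (+y). The larger box is 110 x 150 mm, 95 mm tall to its flat grey lid, white walls; it stands firm. Clips sit at the middle of its sides, hinge axes 3 mm outside the lid rim.
- box_right: Same clip, same origin and axes, on the short side to the robot's right (-y). The other box (square, 86 x 86 mm, 70 mm tall, similar 34 mm wide clips) is not part of the job.

How it is judged:
By the outcome, as a careful person would: the job done as asked, in the order asked, and still so for the second after the job is handed in, with the robot touching nothing.
It also fails if it takes over 54 s, if anything falls off the work surface, if the arm or the gripper's body presses on something with over 40 N, if the wrist force passes 120 N, or if a joint passes its speed limit or range.

## Working session

There is one attempt and no reset: what is moved stays moved. The work goes in short steps, each a Python script; the robot and the scene stay as the last script left them, time stands still between calls to the robot, and variables do not carry over. Pictures are saved under pics/ and viewed, at most 10 in all, crops included, and the job is handed in when it is done.

```bash
mkdir -p pics; ls; python3 - <<'E'
from workcell import *
import cv2,numpy as np
ims=[]
for n in("scene","side"):
    c=camera(n);np.savez('pics/'+n+'.npz',**c);cv2.imwrite(f'pics/{n}0.png',c['image']);print(n,c['fx'],c['cx'],c['cy'],np.round(c['cam_to_world'],3).tolist(),[k for k in c], (c['range_z']>0).mean())
print(read_state()['time'],grip_point_offset)
E
```

```text
pics
scene 394.06929042035443 317.25099942333134 197.97772707671052 [[-0.704, -0.401, 0.586, 1090.715], [0.71, -0.379, 0.594, 539.22], [-0.016, 0.834, 0.551, 621.405], [0.0, 0.0, 0.0, 1.0]] ['image', 'range_z', 'fx', 'fy', 'cx', 'cy', 'cam_to_world'] 0.996140625
side 412.9295901146535 314.5388301266302 192.02928604825956 [[-0.877, 0.325, -0.354, 212.534], [-0.48, -0.562, 0.673, 664.255], [0.02, 0.761, 0.649, 753.703], [0.0, 0.0, 0.0, 1.0]] ['image', 'range_z', 'fx', 'fy', 'cx', 'cy', 'cam_to_world'] 0.99583203125
0.1 -18.700000000000003
```

View pics/scene0.png

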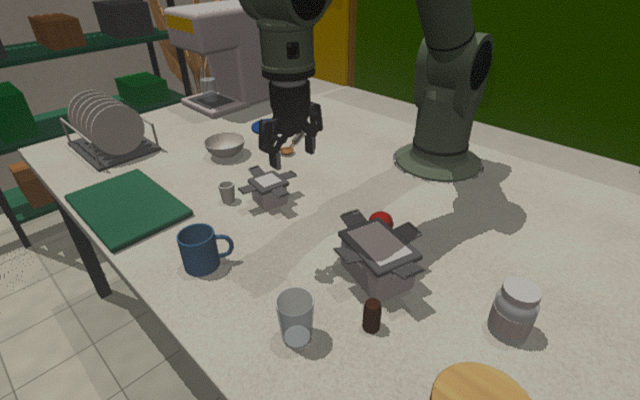

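View pics/side0.png

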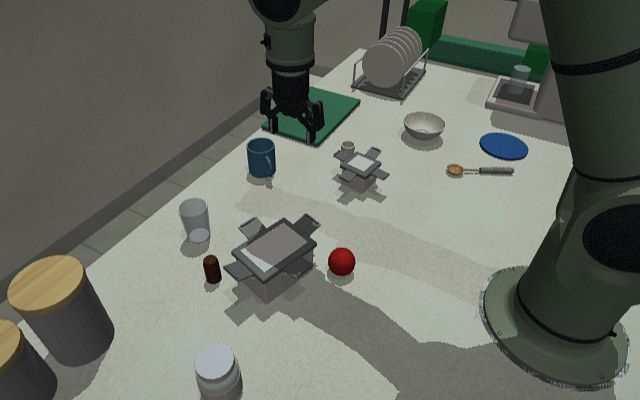

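The large box is at about (378,248) in scene and (273,247) in side. A red ball stands at its robot side and a brown bottle near its far-left corner. Next I measure it with the depth data.

```bash
cat >h.py <<'E'
import numpy as np,cv2
def cloud(c):
    v,u=np.mgrid[0:400,0:640];d=c['range_z'].astype(float)
    p=np.stack([(u-c['cx'])/c['fx']*d,-(v-c['cy'])/c['fy']*d,-d],-1)
    T=c['cam_to_world'];w=p@T[:3,:3].T+T[:3,3];w[d==0]=np.nan
    return w
E
python3 - <<'E'
from h import *
big={}
for n,(u,v) in dict(scene=(378,248),side=(273,247)).items():
    c=dict(np.load(f'pics/{n}.npz'));w=cloud(c);p0=w[v,u];print(n,'lid px',p0.round(1))
    near=np.hypot(w[...,0]-p0[0],w[...,1]-p0[1])<140
    m=(near&(w[...,2]>89)&(w[...,2]<101)).astype(np.uint8)
    k,lab,st,_=cv2.connectedComponentsWithStats(m); L=lab==lab[v,u]
    P=w[L];r=cv2.minAreaRect(P[:,:2].astype(np.float32));print('lid',r,np.median(P[:,2]),len(P))
    big[n]=w[near&(w[...,2]>50)&(w[...,2]<150)]
    for (nm,uu,vv) in (('ball',381,219),('brown',372,315)) if n=='scene' else (('ball',342,262),('brown',212,268)): print(nm,w[vv,uu].round())
# top-down height map
P=np.vstack(list(big.values()));o=P[:,:2].mean(0).round(-1);print('origin',o)
H=np.zeros((300,300,3),np.uint8)
for x,y,z in P[np.argsort(P[:,2])]:
    i,j=int(150-(x-o[0])),int(150-(y-o[1]))
    if 1<=i<299 and 1<=j<299: H[i-1:i+2,j-1:j+2]=cv2.applyColorMap(np.uint8([[np.clip((z-50)*2.5,0,255)]]),2)[0,0]
cv2.imwrite('pics/top.png',cv2.resize(H,(600,600),interpolation=0))
E
```

```text
scene lid px [580.4 193.3  98.5]
lid ((562.8767700195312, 176.3179168701172), (177.4680938720703, 198.3203887939453), 21.480337142944336) 96.90753271283279 3684
ball [496. 137.  97.]
brown [689. 267.  52.]
side lid px [560.8 184.   97.2]
lid ((559.2566528320312, 179.34170532226562), (178.88232421875, 193.87379455566406), 24.348581314086914) 96.64428879821395 4036
ball [429. 115.  55.]
brown [663. 268.  56.]
origin [570. 190.]
```

View pics/top.png

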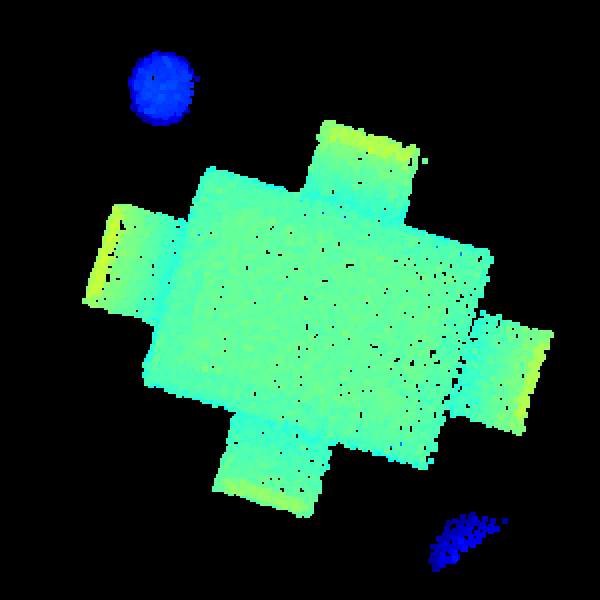

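Height map (x up, y left, 2 px/mm): lid corners are at (210,168), (490,250), (428,467) and (147,384), or about 146×113 mm, which matches the given size. Four clips stick out roughly level. The ball (465,540) and bottle (162,88) are clear of them. Next I refine the fit and do the near clip.

```bash
cat >>h.py <<'E'
def fit(frames):
    M=np.zeros((400,400),np.uint8);o=np.array([561,180.])
    for c in frames:
        w=cloud(c).reshape(-1,3);w=w[(w[:,2]>80)&(w[:,2]<125)]
        ij=np.round(200+(w[:,:2]-o)).astype(int);ij=ij[((ij>=0)&(ij<400)).all(1)];M[ij[:,0],ij[:,1]]=255
    M=cv2.morphologyEx(M,cv2.MORPH_CLOSE,np.ones((5,5)))
    M=cv2.morphologyEx(M,cv2.MORPH_OPEN,cv2.getStructuringElement(cv2.MORPH_ELLIPSE,(67,67)))
    ct=max(cv2.findContours(M,cv2.RETR_EXTERNAL,cv2.CHAIN_APPROX_NONE)[0],key=cv2.contourArea)
    r=cv2.minAreaRect(ct[:,0,:].astype(np.float32));b=cv2.boxPoints(r)
    e=[b[1]-b[0],b[2]-b[1]];l=max(e,key=np.linalg.norm)   # (col=y,row=x)
    ly=np.array([l[1],l[0]]);ly/=np.linalg.norm(ly);ly*=np.sign(ly[1])
    C=np.array([r[0][1],r[0][0]])-200+o
    return C,ly,sorted(np.linalg.norm(x) for x in e)
E
python3 - <<'E'
from h import *
from workcell import *
F=[dict(np.load(f'pics/{n}.npz')) for n in('scene','side')]
for f in ([F[0]],[F[1]],F): print(fit(f))
C,ly,_=fit(F);np.savez('box.npz',C=C,ly=ly);lx=np.array([ly[1],-ly[0]])
for n,o,h in(('near',-lx,58),('far',lx,58),('left',ly,78),('right',-ly,78)):
    s=np.array([-o[1],o[0]]);out=[]
    for f in F:
        w=cloud(f).reshape(-1,3);q=w[:,:2]-C;d=q@o-h;m=(abs(q@s)<18)&(w[:,2]>70)&(w[:,2]<125)
        out.append([(np.median(w[m&(abs(d-t)<3),2]).round(1) ) for t in(8,18,28,34)]+[np.percentile(d[m],99.5).round(1)])
    print(n,out)
print(read_state()['tool_rot'].round(2).tolist() if hasattr(read_state()['tool_rot'],'round') else read_state()['tool_rot'])
E
```

```text
(array([576.25396729, 189.62591553]), array([-0.22722961,  0.9738412 ], dtype=float32), [np.float32(112.05669), np.float32(148.9977)])
(array([561.08207703, 189.34895325]), array([0.28362852, 0.95893425], dtype=float32), [np.float32(106.81987), np.float32(160.5742)])
(array([561.3604126 , 184.45431519]), array([-0.07124703,  0.9974587 ], dtype=float32), [np.float32(135.29816), np.float32(167.0031)])
near [[np.float64(93.7), np.float64(95.5), np.float64(96.8), np.float64(98.6), np.float64(913.2)], [np.float64(93.3), np.float64(95.2), np.float64(96.7), np.float64(99.0), np.float64(37.9)]]
far [[np.float64(94.1), np.float64(96.9), np.float64(99.3), np.float64(101.3), np.float64(201.3)], [np.float64(94.8), np.float64(97.2), np.float64(100.9), np.float64(100.1), np.float64(197.2)]]
left [[np.float64(96.2), np.float64(99.2), np.float64(102.1), np.float64(102.1), np.float64(212.4)], [np.float64(95.1), np.float64(98.6), np.float64(101.4), np.float64(101.9), np.float64(208.7)]]
right [[np.float64(95.1), np.float64(95.9), np.float64(97.5), np.float64(99.3), np.float64(898.4)], [np.float64(93.9), np.float64(96.0), np.float64(98.4), np.float64(99.0), np.float64(1070.7)]]
[[0.0, 1.0, -0.0], [1.0, -0.0, -0.0], [-0.0, -0.0, -1.0]]
```

Opening rounded the lid's corners, so that fit was poor. I'll fit lines to the lid edges beside the clips, seeded from the map.

```bash
cat >>h.py <<'E'
def fit2(frames,C,yaw):
    M=np.zeros((400,400),np.uint8);o=np.array([561,180.])
    for c in frames:
        w=cloud(c).reshape(-1,3);w=w[(w[:,2]>85)&(w[:,2]<125)]
        ij=np.round(200+(w[:,:2]-o)).astype(int);ij=ij[((ij>=0)&(ij<400)).all(1)];M[ij[:,0],ij[:,1]]=255
    M=cv2.morphologyEx(M,cv2.MORPH_CLOSE,np.ones((5,5)))
    ct=max(cv2.findContours(M,cv2.RETR_EXTERNAL,cv2.CHAIN_APPROX_NONE)[0],key=cv2.contourArea)[:,0,::-1]-200+o
    for _ in range(4):
        lx=np.array([np.cos(yaw),np.sin(yaw)]);ly=np.array([-lx[1],lx[0]])
        a=(ct-C)@lx;b=(ct-C)@ly;off=[];ang=[]
        for t,s,h,L in((a,b,55,75),(-a,b,55,75),(b,a,75,55),(-b,a,75,55)):
            m=(abs(t-h)<9)&(abs(s)>31)&(abs(s)<L-6)
            k,_=np.polyfit(s[m],t[m],1);off.append(np.median(t[m]));ang.append((k,m.sum()))
        C=C+lx*(off[0]-off[1])/2+ly*(off[2]-off[3])/2
        dy=[-ang[0][0],ang[1][0],ang[2][0],-ang[3][0]];yaw+=np.average(dy,weights=[n for _,n in ang])
    return C,yaw,np.round(off,1),np.round(dy,3)
E
python3 - <<'E'
from h import *
F=[dict(np.load(f'pics/{n}.npz')) for n in('scene','side')]
for f in ([F[0]],[F[1]],F): print(fit2(f,np.array([561.5,180.5]),-.285))
C,yaw,_,_=fit2(F,np.array([561.5,180.5]),-.285);np.savez('box.npz',C=C,yaw=yaw)
E
```

```text
(array([563.07701612, 181.42234154]), np.float64(-0.2953311967484015), array([53.5, 53.5, 73.6, 73.6]), array([-0.001,  0.007,  0.003, -0.011]))
(array([559.31683307, 182.4817967 ]), np.float64(-0.295756709032104), array([53.5, 53.5, 73.7, 73.7]), array([-0.002, -0.   ,  0.002,  0.005]))
(array([561.14525907, 181.69085745]), np.float64(-0.2967630354010028), array([55.4, 55.4, 74.2, 74.2]), array([ 0.   ,  0.   , -0.   , -0.001]))
```

```bash
cat >>h.py <<'E'
from workcell import *
def clip(name,zl=50,d0=32):
    B=np.load('box.npz');C,yaw=B['C'],float(B['yaw']);lx=np.array([np.cos(yaw),np.sin(yaw)]);ly=np.array([-lx[1],lx[0]])
    o,h=dict(near=(-lx,58),far=(lx,58),left=(ly,78),right=(-ly,78))[name]
    P=lambda d,z:[*(C+o*(h+d)),z]
    q=np.array(read_state()['qpos']);best=None
    for s in(1,-1):
        y=s*np.array([-o[1],o[0],0]);z=np.array([0,0,-1.]);R=np.column_stack([np.cross(y,z),y,z])
        k=inverse_kinematics(P(d0,130),R)
        if k is not None and (best is None or np.abs(k-q).max()<best[0]): best=(np.abs(np.array(k)-q).max(),R)
    R=best[1]
    movep(P(d0,130),R)
    g1=movel(P(d0,zl),max_speed=90,guard=25)
    f0=np.array(read_state()['ft_force'])
    g2=movel(P(7,zl),max_speed=40,guard=15)
    s=read_state();d=(np.array(s['eef_pos'][:2])-C)@o-h
    print(name,'down stop',g1,'in stop',g2,'d',round(d,1),'f',np.round(f0,1),np.round(s['ft_force'],1),'t',s['time'])
    movel(P(d0+4,zl),max_speed=150);movel(P(d0+4,130),max_speed=200)
    print(read_state()['time'])
E
python3 - <<'E'
from h import *
clamp();clip('near')
ims=[]
c=camera('side');cv2.imwrite('pics/s1.png',cv2.resize(c['image'][150:350,180:440],None,fx=3,fy=3))
E
```

```text
near down stop False in stop True d 16.9 f [-2.7  0.5 -0.4] [-7.8  2.9  5.1] t 3.4417
4.2667
```

View pics/s1.png

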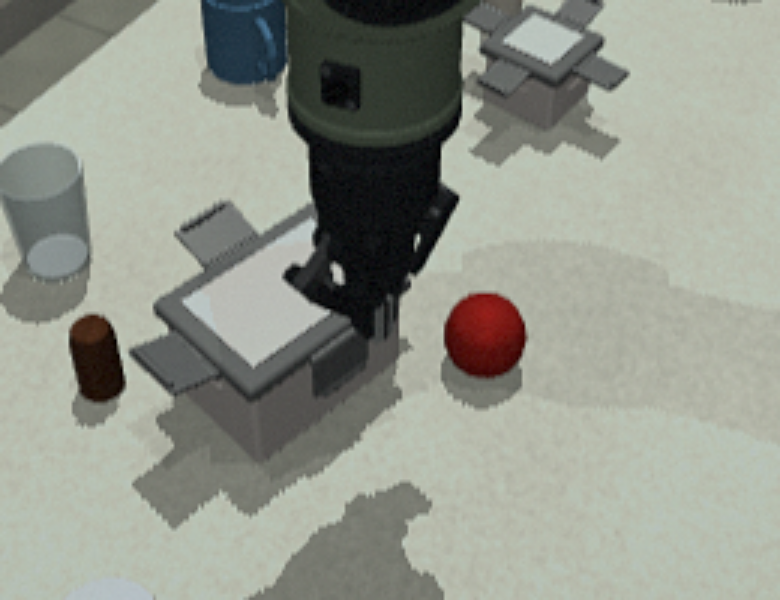

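The near clip (340,365 in the crop) now hangs against the wall, and the ball is undisturbed. On to the others.

```bash
python3 - <<'E'
from h import *
for n in('right','far','left'): clip(n)
p=read_state()['eef_pos'];movel([p[0]-60,p[1]-60,260],max_speed=200)
goto_joints([-0.6, 0.521, -0.036, 1.599, 0.021, 1.021, -0.113])
F=[]
for n in('scene','side'):
    c=camera(n);F.append(c);np.savez('pics/'+n+'2.npz',**c)
a=cv2.resize(F[0]['image'][190:320,310:450],(400,371));b=cv2.resize(F[1]['image'][190:320,210:350],(400,371))
cv2.imwrite('pics/s2.png',np.hstack([a,b]))
B=np.load('box.npz');C,yaw=B['C'],float(B['yaw']);lx=np.array([np.cos(yaw),np.sin(yaw)]);ly=np.array([-lx[1],lx[0]])
for n,o,h in(('near',-lx,58),('far',lx,58),('left',ly,78),('right',-ly,78)):
    s=np.array([-o[1],o[0]])
    for nm,f in zip(('scene','side'),F):
        w=cloud(f).reshape(-1,3);q=w[:,:2]-C;d=q@o-h
        print(n,nm,[(zz,np.round(np.median(d[m]),1),int(m.sum())) for zz in(54,62,70,78,86) for m in[(abs(q@s)<20)&(abs(w[:,2]-zz)<4)&(abs(d)<45)] if m.sum()>5])
print(read_state()['time'])
E
```

```text
right down stop False in stop True d 18.6 f [-1.4 -2.  -0.8] [-1.6 -6.6  4.7] t 6.7917
7.6083
far down stop False in stop True d 19.0 f [ 0.1 -0.7  1.2] [ 8.3 -0.2 -3.8] t 10.2583
11.075
left down stop False in stop True d 17.3 f [0.7 0.4 1.1] [ 3.7  7.3 -3.5] t 13.6667
14.5
near scene []
near side [(54, np.float64(5.3), 55), (62, np.float64(3.7), 42), (70, np.float64(3.5), 35), (78, np.float64(3.5), 39), (86, np.float64(3.4), 33)]
far scene [(54, np.float64(5.0), 56), (62, np.float64(3.7), 34), (70, np.float64(3.8), 40), (78, np.float64(3.9), 33), (86, np.float64(3.5), 40)]
far side []
left scene [(54, np.float64(3.4), 69), (62, np.float64(1.6), 46), (70, np.float64(1.6), 44), (78, np.float64(1.8), 50), (86, np.float64(1.5), 46)]
left side [(54, np.float64(3.6), 57), (62, np.float64(1.8), 28), (70, np.float64(2.1), 29), (78, np.float64(2.4), 24), (86, np.float64(2.2), 32)]
right scene []
right side []
17.4
```

View pics/s2.png

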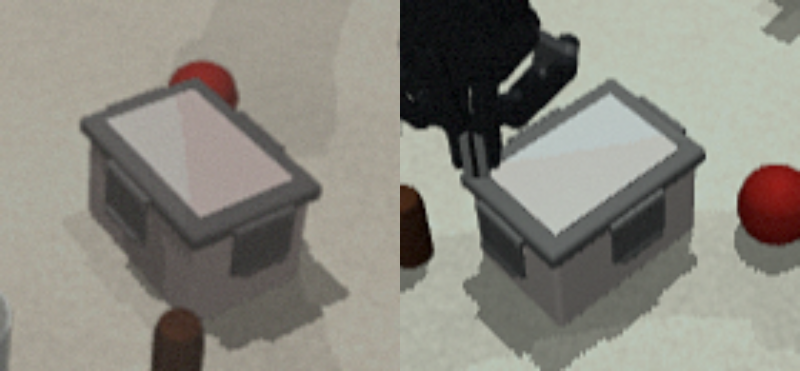

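Near, far and left are flat and vertical. The right clip is hidden, and the gripper appears close to the box in the side view, so I check both.

```bash
python3 - <<'E'
from h import *
s=read_state();print(s['eef_pos'],s['qpos'],np.round(s['ft_force'],1))
R=np.array(s['tool_rot']);print(R.round(2).tolist())
F=[camera(n) for n in('side','wrist')]
cv2.imwrite('pics/s3.png',np.hstack([cv2.resize(f['image'],(400,250)) for f in F]))
E
```

```text
[539.74256712 315.66911934 231.57242004] [-0.59940197  0.52120075 -0.03630434  1.59906127  0.02120391  1.02101873
 -0.11245696] [-0.5  0.2 -0.4]
[[-0.51, 0.86, 0.0], [0.86, 0.51, 0.0], [0.0, 0.0, -1.0]]
```

View pics/s3.png

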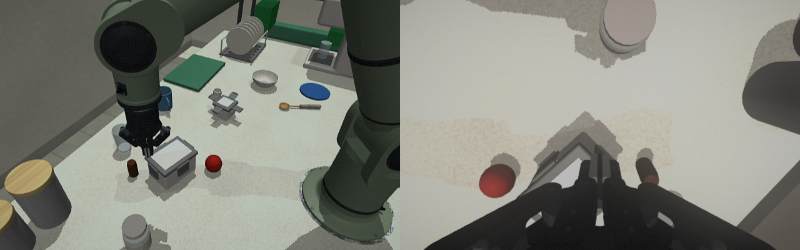

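Joint 1 negative swings toward +y, so the gripper is simply 230 mm up and clear. I'll move it to the right side and look at the right clip with the wrist camera.

```bash
python3 - <<'E'
from h import *
B=np.load('box.npz');C,yaw=B['C'],float(B['yaw']);lx=np.array([np.cos(yaw),np.sin(yaw)]);ly=np.array([-lx[1],lx[0]])
s=read_state();T=camera('wrist')['cam_to_world'];R=np.array(s['tool_rot'])
print('cam rel tool',(R.T@(T[:3,3]-np.array(s['eef_pos']))).round(),'look',(R.T@-T[:3,2]).round(2),'up',(R.T@T[:3,1]).round(2))
goto_joints([0.3, 0.3, -0.036, 1.599, 0.021, 1.242, -0.113])
c=camera('wrist');cv2.imwrite('pics/w1.png',c['image']);f=c;T=c['cam_to_world'];print(T[:3,3].round(),np.array(read_state()['eef_pos']).round())
o=-ly;h=78;s=lx
for nm,f in(('wrist',c),('side',camera('side'))):
    w=cloud(f).reshape(-1,3);q=w[:,:2]-C;d=q@o-h
    print(nm,[(zz,np.round(np.median(d[m]),1),int(m.sum())) for zz in(54,62,70,78,86,94) for m in[(abs(q@s)<20)&(abs(w[:,2]-zz)<4)&(abs(d)<45)] if m.sum()>5])
    print('beyond 9mm, z>45:',int(((abs(q@s)<25)&(d>9)&(d<45)&(w[:,2]>45)&(w[:,2]<125)).sum()))
print(read_state()['time'])
E
```

```text
cam rel tool [  73.   -1. -141.] look [-0.29 -0.    0.96] up [0.96 0.   0.29]
[ 543. -139.  503.] [ 518. -208.  362.]
wrist []
beyond 9mm, z>45: 0
side [(94, np.float64(-18.9), 210)]
beyond 9mm, z>45: 0
19.6083
```

View pics/w1.png

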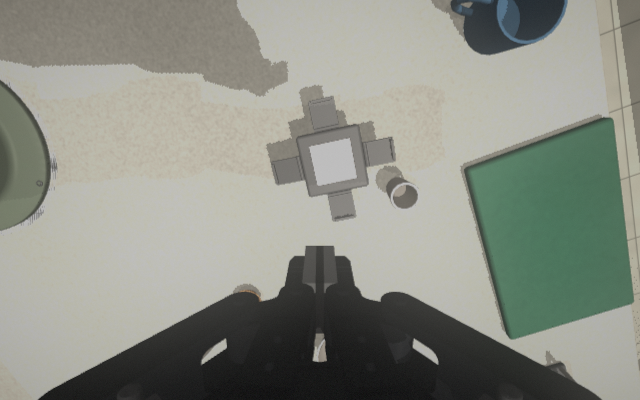

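The wrist camera faces the wrong way here. The small box (332,160) is untouched. I'll reposition so the right clip falls at the side of the image.

```bash
python3 - <<'E'
from h import *
B=np.load('box.npz');C,yaw=B['C'],float(B['yaw']);lx=np.array([np.cos(yaw),np.sin(yaw)]);ly=np.array([-lx[1],lx[0]])
q=np.array(read_state()['qpos']);p=[*(C-ly*218),180];best=None
for s_ in(1,-1):
    x=s_*np.array([*lx,0]);z=np.array([0,0,-1.]);R=np.column_stack([x,np.cross(z,x),z]);k=inverse_kinematics(p,R)
    if k is not None and(best is None or np.abs(k-q).max()<best[0]):best=(np.abs(k-q).max(),R)
movep(p,best[1])
c=camera('wrist');cv2.imwrite('pics/w2.png',c['image'])
w=cloud(c).reshape(-1,3);q=w[:,:2]-C;d=-(q@ly)-78
print([(zz,np.round(np.median(d[m]),1),int(m.sum())) for zz in(54,62,70,78,86,94) for m in[(abs(q@lx)<20)&(abs(w[:,2]-zz)<4)&(abs(d)<45)] if m.sum()>5])
print(read_state()['time'])
E
```

```text
[(54, np.float64(5.9), 416), (62, np.float64(4.7), 224), (70, np.float64(4.8), 247), (78, np.float64(4.8), 274), (86, np.float64(3.9), 590), (94, np.float64(-20.9), 3361)]
20.7333
```

View pics/w2.png

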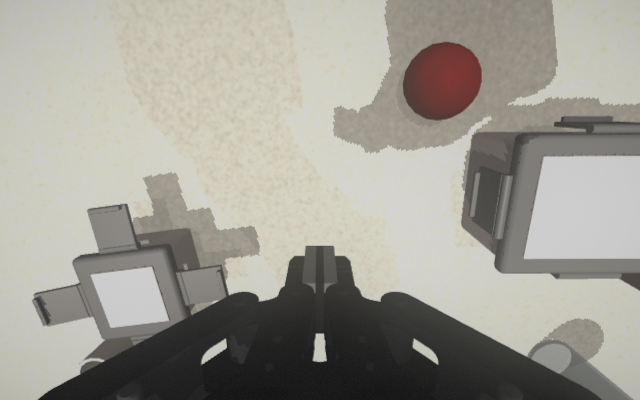

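The right clip (485,205) is vertical against the wall, with its face at a constant 4.8 mm. All four are closed, the small box is untouched, and the robot is clear.

```bash
python3 -c "
from workcell import *
print(finish_job())"
```

```text
the job is handed in; nothing more can be done
None
```

All four clips of the larger box are flipped down flat against its sides, confirmed by depth readings on each one; the small box was left untouched, and I handed the job in at about 21 s.

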